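# Fit the guide bush and hold the dowelling jig's spring jaw open at the mark

### The job

Get the dowelling jig ready for the next board: seat the larger of the two knurled steel guide bushes fully home in the round pocket of the jig's bush block, knurled head up, and let go of it. Then pull the jig's spring-loaded jaw open by its upright wooden handle until the jaw's pointer lines up with the pointed nose of the small index block on the scale, and finish while still gripping the handle and holding the jaw there, so that a board can be dropped in. Leave the smaller bush, the small pine offcut left of the jig and the sanding block where they are.

Things in the scene. Friction and masses are not known exactly. Their poses are not given: they have to be found in the camera images.
- jig: dowelling jig fixed to the bench: plywood base 110 x 280 x 16 mm (x, y, z), long side along its y. Origin: centre of its underside; x points away from the robot, y along the board to the robot's left, z up. Bush block (dark wood, 70 x 70 mm, top at z = 42 mm) at the +y end, centre at y = +95 mm; end block at y = -131 mm, top at z = 46 mm. Its place and yaw vary.
- pocket (a point): centre of the mouth of the round pocket in the top of the bush block, 42 mm above the bench; 30.5 mm in diameter, 26 mm deep; axes as the jig's
- jaw (a joint): how far the spring-loaded jaw is pulled open, m: 0 = shut (as it stands at the start), at most 0.090. It slides along the jig's -y (to the robot's right). A spring pulls it shut again with about 5 N at 0 and 80 N/m more as it opens (about 10 N at 0.06); let go, it springs back to 0.
- handle (a point): point on the centre line of the jaw's upright wooden handle, 98 mm above the bench, 7 mm below the handle's top. The handle is a plate 14 mm thick along the jig's y, 44 mm wide along its x, free above z = 53 mm; the carriage below is 70 mm wide, its wooden face 57 mm high. Axes as the jig's; moves with the jaw. Shut, it is 95 mm from the pocket's centre.
- pointer (a point): tip of the small dark steel pointer on the robot's side of the jaw, at the same place along the jig's y as the handle's centre, 36 mm above the bench; moves with the jaw, axes as the jig's
- mark_tip (a point): the mark: tip of the index block, dark steel, 10 mm wide along the jig's y and 18 mm high, its pointed nose towards the jaw, fixed on the scale strip along the jig's front edge. Its place along the jig varies: the jaw must open 40 to 78 mm to line the pointer up with it. Axes as the jig's.
- bush_large: the larger guide bush, turned steel, loose, about 0.15 kg, standing head up left or right of the jig: shank 28 mm in diameter and 20 mm long, above it a knurled head 38 mm in diameter and 18 mm high. Origin: centre of the shank's lower end; z along its axis to the head. Seated, the head rests on the block and the origin lies 20 mm below the pocket's mouth.
- bush_small: the smaller guide bush, same shape, 18 mm shank and 26 mm head, 32 mm high, standing on the other side of the jig; origin at the centre of its lower end; stays where it is
- sanding_block: brown sanding block 61 x 109 x 36 mm, near the bench's far right corner, bystander; origin centre of its underside
- offcut: small pine offcut lying flat, 50 x 85 x 18 mm, left of the jig near the bench's far edge, bystander; origin centre of its underside
Things that resemble listed ones, but are neither listed nor needed, are in the scene too. Leave any purple or red look-alike of the bush_large alone.

How it is judged:
By the outcome, as a careful person would: the job done as asked, in the order asked, and still so for the second after the job is handed in, while the arm keeps its last pose, push and grip.
It also fails if it takes over 50 s, if anything falls off the work surface, if the arm or the gripper's body presses on something with over 40 N, if the wrist force passes 120 N, or if a joint passes its speed limit or range.

### The arm

A 6-joint arm with a two-finger parallel gripper is mounted at the origin on the work surface; the furniture and walls round the work are solid. World frame = base frame: x ahead of the robot, y to its left, z up, the work surface at z = 0. Lengths are in m, angles in rad, forces in N, time in s.
With the tool pointing down it reaches from about 0.375 to 0.825 m from the base axis. Payload 5.5 kg.
Tool frame: the origin (TCP) lies at the very end of the fingers, on their centre line; the grasp point (between the pads) lies 19 mm behind it; z points along the fingers, y is the line along which they close (so a half turn about z gives the same grasp; the last joint's range is limited). The gripper opens to 85 mm and grips with 20 to 120 N. Pads are 22 mm wide; open, the fingers measure 114 mm over their backs; the gripper's body (76 mm by 85 mm) begins 54 mm behind the grasp point. The pads swing forward as they close: fully open they stand 13 mm farther back than shut.
Start: joints at [1.123, 0.314, -0.047, 1.21, 0, 1.571], TCP at [0.26, 0.541, 0.205] pointing down, gripper open.
Joint ranges: [-2.67, 2.67], [-0.69, 1.73], [-1.03, 1.25], [-2.08, 2.16], [-1.42, 1.45], [-3.14, 3.14]. Speed limits (rad/s): [2.39, 2.39, 3.01, 3.14, 3.14, 3.14].

### API

Orientations are given as a unit quaternion [x, y, z, w].
In Python, from cell import ctrl gives the robot as it stands. The module is installed in compiled form; this text tells all that it offers.
- The arm moves only by the tool carry_out, never from a script. Its argument "commands" is a list of rows, each a list of 7 numbers: the shift along the world's x, y, z in mm, then the turn, a rotation vector about the world's x, y, z in degrees, then the opening, from -1 (shut) to 1 (fully open). A call has 1 to 5 rows; each row shifts and turns the commanded pose from where the row before left it; what a row does not reach is not made up. A row lasts 1/8 s, in which the tool goes at most 62.5 mm and 10.7 degrees, less where a joint would pass 70% of its speed; a pose out of reach is approached as far as the arm can. A call is refused whole if a number of a shift passes 62.5 or a number of a turn 10.7, either way. A call with a gripper value outside its range is refused whole. The fingers move at their own pace and stop on an object; "newtons" is the grip in N (left out, the last holds). Time passes only in rows, so rows that do not move let the fingers close. It gives the time, the measured TCP pose, the force, the opening and the grip force at its end, in the units of the state.
- ctrl.state(): the state, without advancing time (a new reading comes with each control period).
- ctrl.capture(name): name is "scene" or "top" or "wrist"; returns a dict with "image" (480x640x3 uint8, red, green, blue), "depth" (480x640 float32, m along the optical axis (not along the pixel's ray), 0 where there is no reading), "fx", "fy", "cx", "cy" (pixels), "extrinsics" (4x4, takes a point from camera to world coordinates). Camera axes: x right, y down, z forward; pixel columns grow to the right and rows downward; lengths in m; the calibration is good to about 2 mm. A picture is of the moment at which its call begins.
- ctrl.finish_job(): hands the job in; it is judged then, once.
The state is a dict: "time": time; "qpos": joint angles; "qd": joint speeds; "joint_torque": joint torques, N m; "tcp_pos": TCP position; "eef_rot": TCP orientation; "ft_force": force on the tool from outside, world axes, zero at the start; "ft_torque": the same for the moment, N m; "grip_width": finger opening in m; "gripper_force": force on a finger pad.
Only numpy, scipy, OpenCV 4.12 (cv2) and the standard library are available. Lean on these libraries where they do the work, as an engineer would, in place of code of your own. Each camera call takes 0.05 s, during which the arm holds its last target. There are 200 camera calls.

## Working session

There is one attempt and no reset: what is moved stays moved. The work goes in short steps, Python scripts to look and compute and a tool call to move; the robot and the scene stay as the last step left them, time stands still between calls to the robot, and variables do not carry over. Pictures are saved under pics/ and viewed, at most 10 in all, crops included, and the job is handed in when it is done.

Besides the shell and the picture viewer there is one more tool, called after "Call:" by a JSON object that holds its "method" and its "body". carry_out: Moves the arm, as the interface text tells. Its arguments: {"type":"object","properties":{"commands":{"type":"array","items":{"type":"array","items":{"type":"number"}}},"newtons":{"type":"number"}},"required":["commands"]}

```bash
mkdir -p pics
cat > h.py <<'E'
import numpy as np, cv2, pickle
from cell import ctrl
def cap(n,tag):
    c=ctrl.capture(n); pickle.dump(c,open(f'pics/{tag}.pkl','wb'))
    cv2.imwrite(f'pics/{tag}.png',c['image'][:,:,::-1]); return c
def load(tag): return pickle.load(open(f'pics/{tag}.pkl','rb'))
def ray(c,u,v,z):
    E=np.array(c['extrinsics']); d=E[:3,:3]@np.array([(u-c['cx'])/c['fx'],(v-c['cy'])/c['fy'],1]); o=E[:3,3]
    return o+d*(z-o[2])/d[2]
def pts(c):
    E=np.array(c['extrinsics']); v,u=np.mgrid[:480,:640]; d=c['depth']
    P=np.stack([(u-c['cx'])/c['fx']*d,(v-c['cy'])/c['fy']*d,d],-1)
    return P@E[:3,:3].T+E[:3,3]
def proj(c,p):
    E=np.array(c['extrinsics']); q=E[:3,:3].T@(np.array(p)-E[:3,3]); return c['fx']*q[0]/q[2]+c['cx'],c['fy']*q[1]/q[2]+c['cy']
E
python3 - <<'E'
from h import *
for n in ('top','scene'):
    c=cap(n,n+'0'); print(n,c['fx'],c['cx'],c['cy'],np.round(c['extrinsics'],3))
s=ctrl.state(); print({k:np.round(v,3) for k,v in s.items()})
E
```

```text
top 526.9651021561268 321.7194299137573 247.06925198711994 [[ 0.023 -0.997  0.068  0.378]
 [-1.    -0.023 -0.003 -0.021]
 [ 0.004 -0.068 -0.998  1.302]
 [ 0.     0.     0.     1.   ]]
scene 434.04497258862943 317.41320476619046 238.21529476141117 [[-0.684 -0.307  0.662 -0.121]
 [-0.729  0.307 -0.612  0.476]
 [-0.015 -0.901 -0.434  0.448]
 [ 0.     0.     0.     1.   ]]
{'time': np.float64(0.1), 'qpos': array([ 1.123,  0.314, -0.048,  1.21 ,  0.   ,  1.571]), 'qd': array([ 0.   , -0.001,  0.003, -0.   , -0.001,  0.   ]), 'joint_torque': array([ 1.0000e-03, -5.4077e+01,  3.4054e+01,  1.1000e-02,  0.0000e+00,
        0.0000e+00]), 'tcp_pos': array([0.26 , 0.54 , 0.205]), 'eef_rot': array([ 0.222,  0.975, -0.001, -0.   ]), 'ft_force': array([ 0.174, -0.52 , -0.845]), 'ft_torque': array([-0.021, -0.003,  0.003]), 'gripper_force': np.float64(0.0), 'grip_width': np.float64(0.085)}
```

View pics/top0.png

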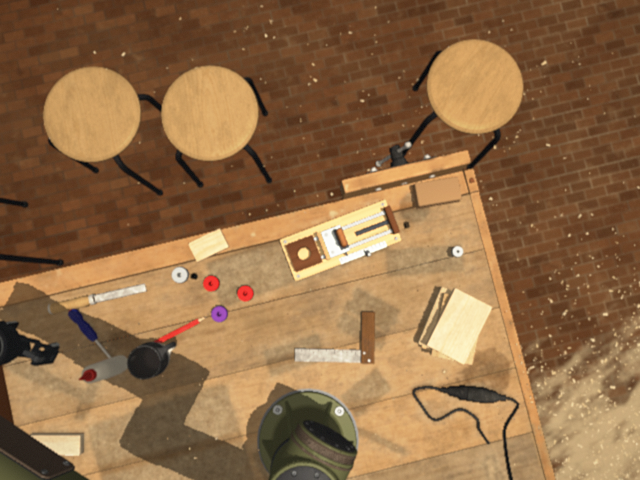

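View pics/scene0.png

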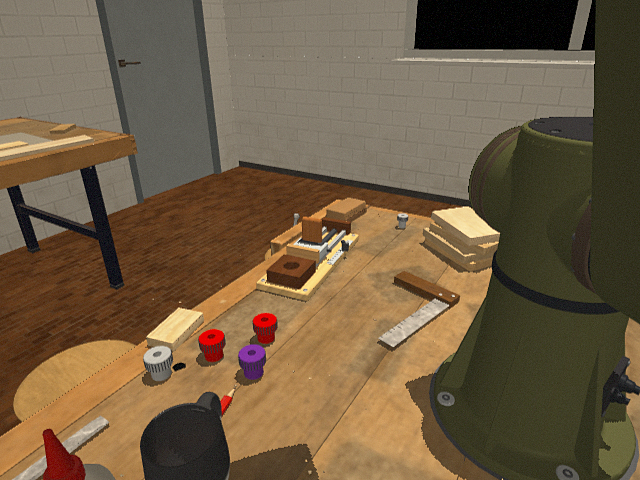

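The top view shows the large steel bush at (180,274), with red and purple look-alikes to its right. The jig runs from (285,260) to (395,225), its pocket is near (303,254), and the small bush is at (457,251). Next I'll measure these and zoom in on the jig.

Run:
```python
from h import *
c=load('top0'); im=c['image']; P=pts(c)
def blob(m,near,r):
    m=m.astype(np.uint8); n,l,s,ce=cv2.connectedComponentsWithStats(m)
    for i in range(1,n):
        if s[i,4]>25 and np.hypot(*(ce[i]-near))<r: print(near,s[i],ce[i].round(1))
z=P[:,:,2]
blob((z>0.03)&(z<0.06)&(c['depth']>0),(180,274),12)
for n,u,v,h in (('bush',180,274,.038),('pocket',303,254,.042),('small',457,251,.032)): print(n,ray(c,u,v,h).round(4), z[v-4:v+5:4,u-8:u+9:4].round(3).tolist())
crop=im[190:290,270:430]; cv2.imwrite('pics/c1.png',cv2.resize(crop,None,fx=5,fy=5,interpolation=cv2.INTER_CUBIC)[:,:,::-1])
```

```text
(180, 274) [171 267  17  17 188] [179.2 275. ]
bush [0.3918 0.3136 0.038 ] [[0.005, 0.037, 0.039, 0.038, -0.003], [0.036, 0.036, 0.008, 0.039, 0.021], [0.041, 0.04, 0.041, 0.037, -0.003]]
pocket [0.4462 0.0205 0.042 ] [[0.035, 0.016, 0.015, 0.02, 0.044], [0.046, 0.02, 0.023, 0.017, 0.045], [0.039, 0.044, 0.02, 0.018, 0.045]]
small [ 0.4625 -0.3511  0.032 ] [[0.003, 0.003, 0.028, 0.003, 0.004], [0.004, 0.031, 0.016, 0.032, -0.001], [-0.003, 0.029, 0.036, 0.033, 0.004]]
```

View pics/c1.png

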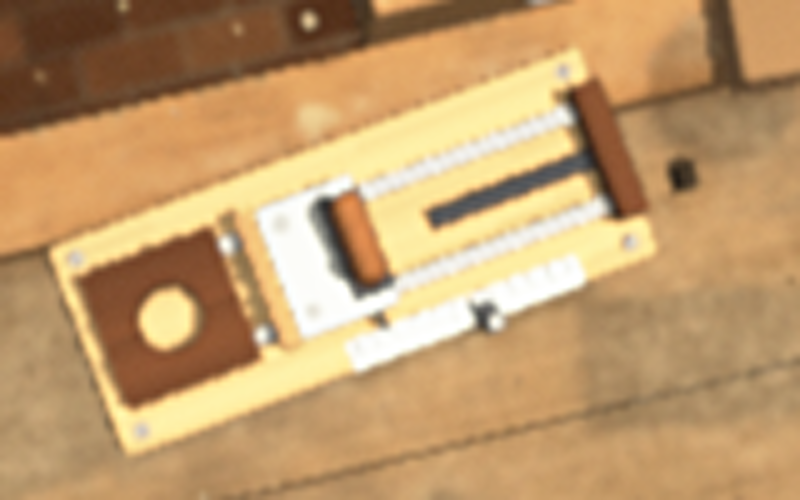

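The crop shows the pocket centre at about (169,318). The block corners are near (80,278), (210,230), (265,360) and (128,405). The index block is near (487,315) and the pointer near (382,322). I'll move over the large bush and compute the jig frame.

Call:
{"method": "carry_out", "body": {"commands": [[26,-45,0,0,0,9.2,0.4],[26,-45,0,0,0,9.2,0.4],[26,-45,0,0,0,9.2,0.4],[26,-45,0,0,0,9.2,0.4],[25,-45,0,0,0,9.2,0.4]], "newtons": 60}}

```text
time: 0.72
tcp_pos: [0.3892, 0.3142, 0.2052]
eef_rot: [-0.179, 0.984, -0.0, -0.0]
ft_force: [0.0, -0.5, -1.0]
grip_width: 0.0597
gripper_force: 0.0
```

Run:
```python
from h import *
c=load('top0')
f=lambda u,v,z: ray(c,270+(u+.5)/5-.5,190+(v+.5)/5-.5,z)[:2]
for C,z in (([(50,250),(128,455),(655,240),(580,50)],.016),([(80,278),(128,405),(265,360),(210,230)],.042)):
    w=np.array([f(*p,z) for p in C]); print('corners',w.round(4).tolist(),'mean',w.mean(0).round(4))
    d=(w[0]+w[1]-w[2]-w[3]); print('yaw y-axis',np.degrees(np.arctan2(d[1],d[0])))
print('pocket',f(169,318,.042),'handle',f(357,238,.105),'ptr',f(384,323,.036),'mark',f(475,308,.034))
w=cap('wrist','w1'); s=ctrl.state(); print(s['qpos'].round(3),s['tcp_pos'].round(4),s['eef_rot'].round(3),s['grip_width'])
print(np.round(w['extrinsics'],3), w['fx'])
```

```text
corners [[0.4816, 0.0794], [0.3823, 0.0387], [0.4933, -0.2168], [0.5864, -0.1787]] mean [ 0.4859 -0.0693]
yaw y-axis 112.7865635814508
corners [[0.4664, 0.0627], [0.4061, 0.0381], [0.4291, -0.0269], [0.4909, 0.0009]] mean [0.4481 0.0187]
yaw y-axis 110.55633317392915
pocket [0.44815609 0.01954091] handle [ 0.48312782 -0.06725144] ptr [ 0.44844151 -0.08376073] mark [ 0.45679716 -0.12760636]
[ 0.672  0.125 -0.285  1.162 -0.005  0.308] [0.3914 0.3092 0.2052] [-0.181  0.983 -0.002  0.   ] 0.059407998676492185
[[-0.353  0.901  0.252  0.326]
 [ 0.936  0.34   0.095  0.29 ]
 [ 0.     0.269 -0.963  0.373]
 [ 0.     0.     0.     1.   ]] 432.9262608107939
```

View pics/w1.png

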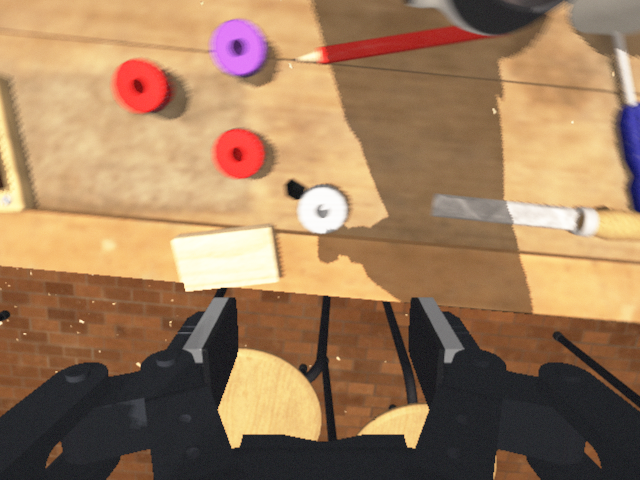

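The wrist view shows the large bush's head at (322,209), with the red one at (240,153) and the offcut at (225,258). The fingers have room.

Run:
```python
from h import *
w=load('w1'); im=cv2.cvtColor(w['image'],cv2.COLOR_RGB2HSV)
m=((im[:,:,1]<50)&(im[:,:,2]>130)).astype(np.uint8); m[:170]=0;m[260:]=0;m[:,:280]=0;m[:,370:]=0
m=cv2.morphologyEx(m,cv2.MORPH_CLOSE,np.ones((9,9)))
n,l,s,ce=cv2.connectedComponentsWithStats(m)
for i in range(1,n):
  if s[i,4]>100: print(s[i],ce[i],ray(w,*ce[i],.038))
P=pts(w); mm=(P[:,:,2]>.03)&(P[:,:,2]<.045)&(w['depth']>0); mm[:170]=0;mm[260:]=0;mm[:,:280]=0;mm[:,370:]=0
q=P[mm]; print(len(q),q.min(0),q.max(0),np.median(q,0))
print(ray(load('top0'),179.5,274.8,.038), ctrl.state()['tcp_pos'])
```

```text
[ 298  185   50   49 1908] [322.20387841 209.35167715] [0.39085173 0.31385412 0.038     ]
1668 [0.37159626 0.29624362 0.03001194] [0.41035061 0.33468235 0.03976816] [0.3898994  0.31521514 0.03743741]
[0.3898647  0.31474798 0.038     ] [0.391436   0.30922614 0.20522568]
```

Call:
{"method": "carry_out", "body": {"commands": [[0,0,-50,0,0,2,0.4],[0,0,-50,0,0,0,0.4],[0,0,0,0,0,0,0.4]]}}

```text
time: 1.15
tcp_pos: [0.3857, 0.3134, 0.1022]
eef_rot: [-0.193, 0.981, -0.002, -0.004]
ft_force: [-1.3, -0.7, 0.6]
grip_width: 0.0599
gripper_force: 0.0
```

Call:
{"method": "carry_out", "body": {"commands": [[2,0,-40,0,0,0,0.4],[0,0,-20,0,0,0,0.4],[0,0,0,0,0,0,0.4],[0,0,0,0,0,0,0.4]]}}

```text
time: 1.65
tcp_pos: [0.3919, 0.317, 0.0475]
eef_rot: [-0.194, 0.981, 0.001, 0.001]
ft_force: [0.6, -0.2, -0.3]
grip_width: 0.0598
gripper_force: 0.0
```

Call:
{"method": "carry_out", "body": {"commands": [[-1,-2,-26,0,0,0,0.4],[0,0,0,0,0,0,0.4],[0,0,0,0,0,0,0.4]]}}

```text
time: 2.02
tcp_pos: [0.3905, 0.3145, 0.0209]
eef_rot: [-0.194, 0.981, 0.0, 0.001]
ft_force: [0.2, -0.5, -0.8]
grip_width: 0.0599
gripper_force: 0.0
```

Call:
{"method": "carry_out", "body": {"commands": [[0,0,0,0,0,0,-1],[0,0,0,0,0,0,-1],[0,0,0,0,0,0,-1],[0,0,0,0,0,0,-1]], "newtons": 60}}

```text
time: 2.52
tcp_pos: [0.3898, 0.3138, 0.0196]
eef_rot: [-0.194, 0.981, -0.0, 0.0]
ft_force: [0.1, 0.0, -0.3]
grip_width: 0.0003
gripper_force: 0.0
```

The fingers closed on nothing, so I'll lift slightly and look.

Call:
{"method": "carry_out", "body": {"commands": [[0,0,40,0,0,0,-1],[0,0,60,0,0,0,0.4],[0,0,60,0,0,0,0.4],[0,0,0,0,0,0,0.4],[0,0,0,0,0,0,0.4]]}}

```text
time: 3.15
tcp_pos: [0.3897, 0.3138, 0.1794]
eef_rot: [-0.194, 0.981, 0.0, 0.0]
ft_force: [-0.2, 0.4, -1.0]
grip_width: 0.0598
gripper_force: 0.0
```

Run:
```python
from h import *
cap('wrist','w2'); print(ctrl.state()['tcp_pos'])
```

```text
[0.38913178 0.3133123  0.17848842]
```

View pics/w2.png

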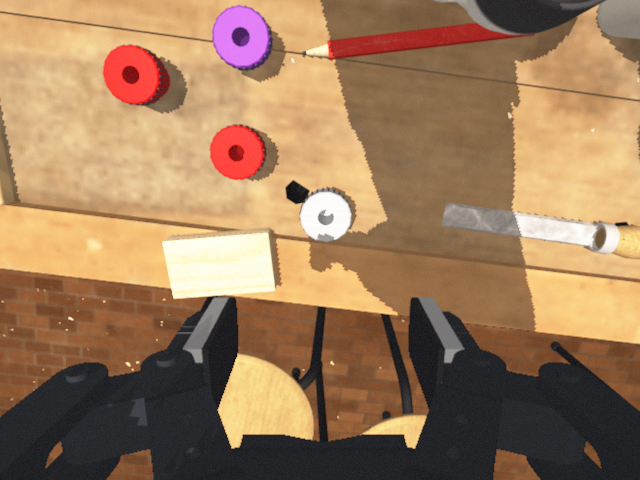

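The bush still stands upright at (326,215). I'll check whether it moved and where the TCP projects.

Run:
```python
from h import *
w=load('w2'); E=np.array(w['extrinsics']); print(E.round(4))
P=pts(w); 
mm=(P[:,:,2]>.025)&(P[:,:,2]<.05)&(w['depth']>0); mm[:180]=0;mm[260:]=0;mm[:,:290]=0;mm[:,370:]=0
q=P[mm]; print(len(q),q.min(0),q.max(0),np.median(q,0)); print(ray(w,326,215,.038), P[205,318],P[235,318])
print('depth bench',P[215,400],P[100,200],P[370,228],P[350,420],P[310,228],P[310,420])
t=ctrl.state()['tcp_pos']; print(t,[np.round(proj(w,[t[0],t[1],z])) for z in (t[2],t[2]+.02,.1,.038)])
t=cap('top','t2')
Q=pts(t); a=t['image']; mm=(Q[:,:,2]>.03)&(Q[:,:,2]<.05); 
cv2.imwrite('pics/t2c.png',cv2.resize(a[200:340,110:270],None,fx=4,fy=4)[:,:,::-1])
cv2.imwrite('pics/s2.png',0+cap('scene','s2')['image'][:,:,::-1])
```

```text
[[-3.802e-01  8.907e-01  2.494e-01  3.267e-01]
 [ 9.249e-01  3.660e-01  1.030e-01  2.874e-01]
 [ 4.000e-04  2.698e-01 -9.629e-01  3.475e-01]
 [ 0.000e+00  0.000e+00  0.000e+00  1.000e+00]]
2016 [0.37151353 0.29627369 0.02507599] [0.4101379  0.33470022 0.03982168] [0.3897133  0.31504476 0.03735407]
[0.38924956 0.31570854 0.038     ] [0.38462766 0.30750689 0.03781   ] [0.40548511 0.31600898 0.03806234]
depth bench [ 0.37394996  0.37558956 -0.00085499] [ 0.35050773  0.19539595 -0.00113548] [0.40854982 0.28892451 0.22780369] [0.37841688 0.34064977 0.22987417] [0.39193373 0.28202264 0.22243902] [0.36841852 0.33719407 0.22412393]
[0.38913178 0.3133123  0.17848842] [array([323., 285.]), array([323., 305.]), array([323., 236.]), array([323., 214.])]
```

View pics/s2.png

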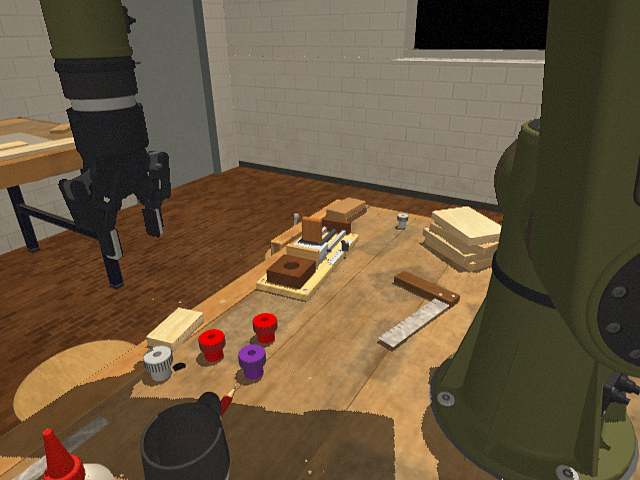

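Run:
```python
from h import *
w=load('w2'); P=pts(w); d=w['depth']
for u in range(200,460,12):
    col=[(v,P[v,u].round(3).tolist()) for v in range(280,470) if 0.05<d[v,u]<0.25]
    if col: print(u,col[0],'zmin',min(c[1][2] for c in col))
c=load('s2'); t=[.3892,.3133]
print([proj(c,[*t,z]) for z in (.178,.198,.22)])
Q=pts(c); print([Q[v,u].round(3).tolist() for v,u in ((250,112),(228,155),(240,113),(222,153))])
print('noise',P[100:110,300:310,2].std())
```

```text
200 (311, [0.399, 0.273, 0.216]) zmin 0.216
212 (299, [0.394, 0.276, 0.215]) zmin 0.215
224 (297, [0.392, 0.279, 0.215]) zmin 0.215
236 (307, [0.396, 0.284, 0.21]) zmin 0.209
248 (434, [0.387, 0.296, 0.277]) zmin 0.277
260 (434, [0.387, 0.299, 0.276]) zmin 0.276
272 (434, [0.385, 0.301, 0.277]) zmin 0.277
284 (434, [0.385, 0.303, 0.277]) zmin 0.277
296 (437, [0.383, 0.305, 0.278]) zmin 0.278
308 (439, [0.382, 0.307, 0.279]) zmin 0.279
320 (441, [0.381, 0.309, 0.279]) zmin 0.279
332 (440, [0.381, 0.311, 0.279]) zmin 0.279
344 (438, [0.379, 0.313, 0.279]) zmin 0.279
356 (435, [0.378, 0.316, 0.278]) zmin 0.278
368 (434, [0.378, 0.318, 0.278]) zmin 0.278
380 (434, [0.376, 0.32, 0.278]) zmin 0.277
392 (434, [0.376, 0.322, 0.277]) zmin 0.277
404 (438, [0.375, 0.324, 0.279]) zmin 0.278
416 (297, [0.368, 0.338, 0.215]) zmin 0.215
428 (297, [0.366, 0.342, 0.214]) zmin 0.214
440 (310, [0.365, 0.342, 0.226]) zmin 0.225
452 (314, [0.367, 0.349, 0.219]) zmin 0.219
[(np.float64(139.86491198660394), np.float64(267.012643403059)), (np.float64(136.8015905877155), np.float64(253.12295145739196)), (np.float64(133.3173611211522), np.float64(237.32478089124095))]
[[0.369, 0.346, 0.222], [0.396, 0.282, 0.221], [0.366, 0.343, 0.235], [0.396, 0.283, 0.229]]
noise 0.03462694683765768
```

The visible fingertips are about 28 mm above the reported TCP, so the first grip closed above the head. The lateral alignment is right. I'll go lower by that much and watch the force.

Call:
{"method": "carry_out", "body": {"commands": [[0,0,-60,0,0,0,0.4],[0,0,-60,0,0,0,0.4],[0,0,-38,0,0,0,0.4],[0,0,0,0,0,0,0.4]]}}

```text
time: 3.8
tcp_pos: [0.3863, 0.311, 0.0179]
eef_rot: [-0.194, 0.981, -0.002, -0.004]
ft_force: [-0.3, 0.2, 0.5]
grip_width: 0.0597
gripper_force: 0.0
```

Call:
{"method": "carry_out", "body": {"commands": [[1,1,-13,0,0,0,0.4],[0,0,-13,0,0,0,0.4],[0,0,0,0,0,0,0.4]]}}

```text
time: 4.18
tcp_pos: [0.3906, 0.3147, -0.0048]
eef_rot: [-0.194, 0.981, -0.0, -0.0]
ft_force: [0.1, 0.8, 0.2]
grip_width: 0.0597
gripper_force: 0.0
```

Call:
{"method": "carry_out", "body": {"commands": [[0,0,0,0,0,0,-1],[0,0,0,0,0,0,-1],[0,0,0,0,0,0,-1],[0,0,0,0,0,0,-1]]}}

```text
time: 4.68
tcp_pos: [0.3913, 0.3152, -0.0035]
eef_rot: [-0.194, 0.981, 0.0, 0.001]
ft_force: [-1.7, -1.4, 6.2]
grip_width: 0.0357
gripper_force: 59.5
```

Gripped. I'll lift and check.

Call:
{"method": "carry_out", "body": {"commands": [[0,0,30,0,0,0,-1],[0,0,40,0,0,0,-1],[0,0,50,0,0,0,-1],[0,0,0,0,0,0,-1],[0,0,0,0,0,0,-1]]}}

```text
time: 5.3
tcp_pos: [0.3907, 0.3147, 0.1153]
eef_rot: [-0.194, 0.981, 0.0, 0.0]
ft_force: [0.5, -0.7, -1.9]
grip_width: 0.0359
gripper_force: 60.1
```

Run:
```python
from h import *
a=cap('wrist','w3')['image']; b=cap('scene','s3')['image']; print(ctrl.state()['tcp_pos'],ctrl.state()['grip_width'],ctrl.state()['qpos'].round(3))
cv2.imwrite('pics/m3.png',np.hstack([cv2.resize(a[180:480,160:500],(408,360)),cv2.resize(b[160:380,40:260],(360,360))])[:,:,::-1])
```

```text
[0.38979006 0.31402047 0.11413413] 0.03546301865285057 [ 0.678  0.189 -0.426  0.959 -0.     0.288]
```

View pics/m3.png

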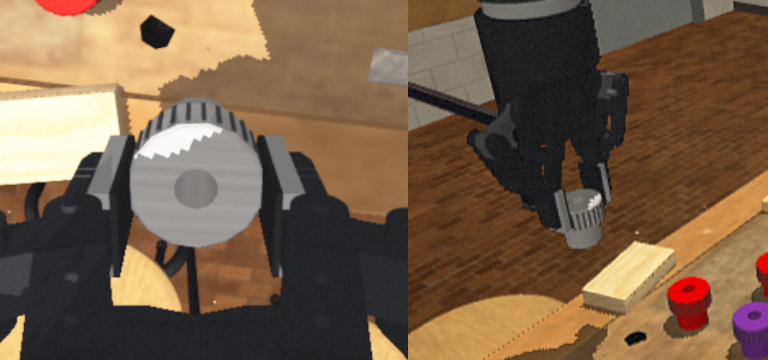

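The bush is held level between the pads. I'll carry it over the pocket.

Call:
{"method": "carry_out", "body": {"commands": [[11.5,-59,0,0,0,0,-1],[11.5,-59,0,0,0,0,-1],[11.5,-59,0,0,0,0,-1],[11.5,-59,0,0,0,0,-1],[11.5,-59,0,0,0,0,-1]]}}

```text
time: 6.02
tcp_pos: [0.4474, 0.0179, 0.1143]
eef_rot: [-0.194, 0.981, 0.0, -0.001]
ft_force: [1.6, 0.5, -1.9]
grip_width: 0.0357
gripper_force: 60.4
```

Call:
{"method": "carry_out", "body": {"commands": [[0,0,0,0,0,0,-1],[0,0,0,0,0,0,-1],[0,0,0,0,0,0,-1]]}}

```text
time: 6.4
tcp_pos: [0.4476, 0.021, 0.1149]
eef_rot: [-0.195, 0.981, 0.0, -0.001]
ft_force: [0.5, -0.2, -1.6]
grip_width: 0.036
gripper_force: 60.5
```

Run:
```python
from h import *
w=cap('wrist','w4'); s=ctrl.state(); print(s['tcp_pos'],s['grip_width'],s['eef_rot'].round(3))
t=s['tcp_pos']; print('pocket px pred',proj(w,[.4482,.0195,.042]))
P=pts(w); d=w['depth']
m=((P[:,:,2]>.13)&(d>0.1)&(d<.4)).astype(np.uint8); q=P[(P[:,:,2]>t[2]+.03)&(P[:,:,2]<t[2]+.06)&(np.hypot(P[:,:,0]-t[0],P[:,:,1]-t[1])<.03)]
print('bush top',len(q),np.median(q,0),q.min(0),q.max(0))
c=w['image'][:480]; cv2.imwrite('pics/w4.png',c[:,:,::-1])
```

```text
[0.44776178 0.02109082 0.1150729 ] 0.03560400265199804 [-0.195  0.981  0.    -0.   ]
pocket px pred (np.float64(320.6307223715373), np.float64(240.21903955113402))
bush top 13822 [0.44518555 0.01989984 0.15597053] [ 0.42787867 -0.00856574  0.14507586] [0.46709837 0.04561995 0.17507198]
```

View pics/w4.png

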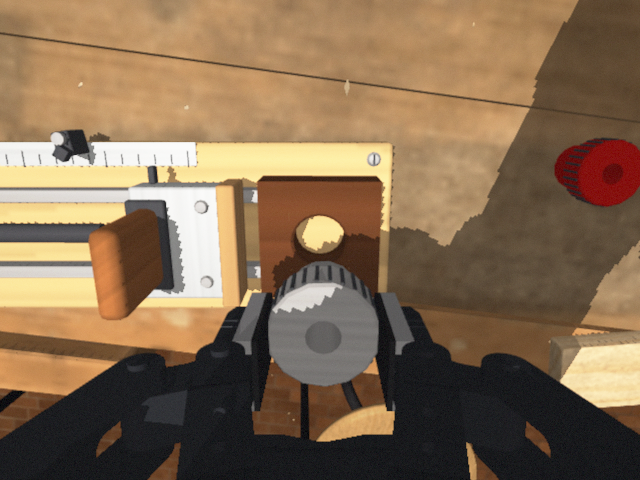

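The view shows the pocket mouth around (320,236), just in front of the held bush, whose head centre is at (323,337). I'll refine both numerically.

Run:
```python
from h import *
w=load('w4'); P=pts(w); d=w['depth']; t=np.array([.4478,.0211])
# rim by height: points in the pocket
z=P[:,:,2]; m=(z<.034)&(d>.1); mm=np.zeros_like(m); mm[205:262,285:355]=m[205:262,285:355]
v,u=np.nonzero(mm); print('pocket px',u.min(),u.max(),v.min(),v.max(),len(u))
rows=[(r,u[v==r].min(),u[v==r].max()) for r in range(v.min(),v.max()+1,3)]; print(rows)
pp=[]
for r in range(v.min(),min(v.max(),250)+1):
    for x in (u[v==r].min()-.5,u[v==r].max()+.5): pp.append(ray(w,x,r,.042)[:2])
pp=np.array(pp)
def circ(p):
    A=np.c_[2*p,np.ones(len(p))]; s=np.linalg.lstsq(A,(p**2).sum(1),rcond=None)[0]; return s[:2],np.sqrt(s[2]+s[0]**2+s[1]**2)
for k in range(4):
    c,r=circ(pp); e=abs(np.hypot(*(pp-c).T)-r); pp=pp[e<max(.0015,2*e.std())]
print('pocket',c,r)
# head top
hm=(abs(z-.156)<.006)&(d<.3)&(d>.1); hm[:, :262]=0; hm[:,385:]=0; hm[:275]=0; hm[390:]=0
q=P[hm]; print('z',np.median(q[:,2]))
cn,_=cv2.findContours(hm.astype(np.uint8),cv2.RETR_EXTERNAL,cv2.CHAIN_APPROX_NONE); k=max(cn,key=cv2.contourArea)[:,0]
k=k[k[:,1]>325]; hp=np.array([ray(w,*p,np.median(q[:,2]))[:2] for p in k]); print('head',circ(hp))
# jig direction via block edge on robot's side, and pointer / mark
print('edge',ray(w,262,177,.042),ray(w,378,177,.042))
```

```text
pocket px 294 348 212 261 1840Traceback (most recent call last):
  File "<stdin>", line 6, in <module>
    return umr_minimum(a, axis, None, out, keepdims, initial, where)
ValueError: zero-size array to reduction operation minimum which has no identity
```

Run:
```python
from h import *
w=load('w4'); P=pts(w); d=w['depth']
def circ(p):
    A=np.c_[2*p,np.ones(len(p))]; s=np.linalg.lstsq(A,(p**2).sum(1),rcond=None)[0]; return s[:2],np.sqrt(s[2]+s[0]**2+s[1]**2)
z=cv2.medianBlur(P[:,:,2].astype(np.float32),5)
m=((z<.036)&(d>.1)); mm=np.zeros(m.shape,np.uint8); mm[205:262,285:355]=m[205:262,285:355]
cn,_=cv2.findContours(mm,cv2.RETR_EXTERNAL,cv2.CHAIN_APPROX_NONE); k=max(cn,key=cv2.contourArea)[:,0]; print(k.min(0),k.max(0))
k=k[k[:,1]<255]; pp=np.array([ray(w,*p,.042)[:2] for p in k])
for i in range(4):
    c,r=circ(pp); e=abs(np.hypot(*(pp-c).T)-r); pp=pp[e<max(.001,2*e.std())]
print('pocket',c,r,len(pp),len(k))
hm=(abs(z-.156)<.006)&(d<.3)&(d>.1); hm[:, :262]=0; hm[:,385:]=0; hm[:275]=0; hm[390:]=0
zt=np.median(P[hm][:,2]); 
cn,_=cv2.findContours(hm.astype(np.uint8),cv2.RETR_EXTERNAL,cv2.CHAIN_APPROX_NONE); k=max(cn,key=cv2.contourArea)[:,0]; print(zt,k.min(0),k.max(0))
k=k[(k[:,1]>330)]; hp=np.array([ray(w,*p,zt)[:2] for p in k])
for i in range(3):
    c,r=circ(hp); e=abs(np.hypot(*(hp-c).T)-r); hp=hp[e<max(.001,2*e.std())]
print('head',c,r, 'via px',ray(w,323,337,zt))
a,b=ray(w,262,177,.042),ray(w,378,177,.042); print('edge',a,b,np.degrees(np.arctan2(*(b-a)[[1,0]])))
```

```text
[294 216] [344 261]
pocket [0.44828572 0.01831516] 0.014349332617515347 100 100
0.15586312423519272 [262 275] [384 385]
head [0.44727708 0.02027358] 0.01900477637536441 via px [0.44831294 0.02087417 0.15586312]
edge [ 0.42687551 -0.02452788  0.042     ] [0.40224497 0.03508003 0.042     ] 112.45086621472366
```

Call:
{"method": "carry_out", "body": {"commands": [[0.5,-1.5,-30,0,0,0,-1],[0,0,-32,0,0,0,-1],[0,0,0,0,0,0,-1],[0,0,0,0,0,0,-1],[0,0,0,0,0,0,-1]]}}

```text
time: 7.08
tcp_pos: [0.45, 0.0187, 0.0548]
eef_rot: [-0.194, 0.981, -0.0, 0.001]
ft_force: [0.2, -0.4, -1.0]
grip_width: 0.0359
gripper_force: 60.5
```

Run:
```python
from h import *
w=cap('wrist','w5'); s=cap('scene','s5'); st=ctrl.state(); print(st['tcp_pos'],st['ft_force'])
a=w['image'][150:400,180:460]; 
u,v=map(int,proj(s,[.448,.019,.06])); b=s['image'][v-55:v+55,u-62:u+62]
cv2.imwrite('pics/m5.png',np.hstack([cv2.resize(a,(403,360)),cv2.resize(b,(390,360))])[:,:,::-1]); print(u,v)
```

```text
[0.44977486 0.01848994 0.05455078] [-0.01384972 -0.37431913 -1.68781659]
290 256
```

View pics/m5.png

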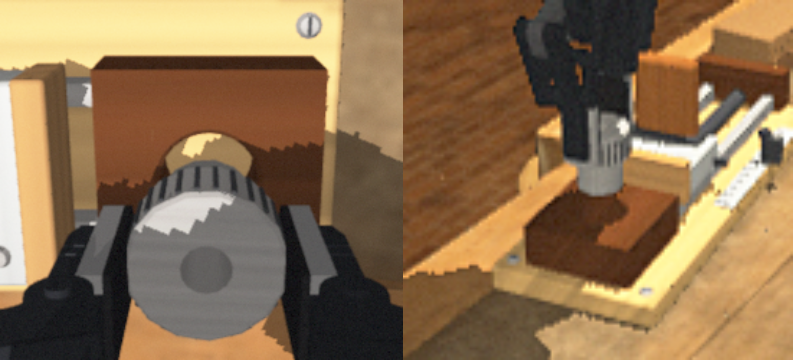

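The bush is over the pocket, with its shank still a little above the mouth. I'll lower it stepwise while watching the force.

Call:
{"method": "carry_out", "body": {"commands": [[-1.5,0.5,-12,0,0,0,-1],[0,0,0,0,0,0,-1],[0,0,-4,0,0,0,-1],[0,0,-3,0,0,0,-1],[0,0,0,0,0,0,-1]]}}

```text
time: 7.8
tcp_pos: [0.4474, 0.0188, 0.0343]
eef_rot: [-0.194, 0.981, -0.0, 0.0]
ft_force: [0.9, -0.2, -1.5]
grip_width: 0.0358
gripper_force: 60.6
```

Call:
{"method": "carry_out", "body": {"commands": [[0,0,-3,0,0,0,-1],[0,0,-3,0,0,0,-1],[0,0,0,0,0,0,-1]]}}

```text
time: 8.18
tcp_pos: [0.4474, 0.0188, 0.0283]
eef_rot: [-0.194, 0.981, -0.0, 0.0]
ft_force: [1.8, -0.3, -1.7]
grip_width: 0.0358
gripper_force: 60.6
```

Call:
{"method": "carry_out", "body": {"commands": [[0,0,-3,0,0,0,-1],[0,0,-2,0,0,0,-1],[0,0,0,0,0,0,-1]]}}

```text
time: 8.55
tcp_pos: [0.4474, 0.0188, 0.0234]
eef_rot: [-0.194, 0.981, -0.0, 0.0]
ft_force: [2.9, -0.5, -2.8]
grip_width: 0.0358
gripper_force: 60.6
```

Call:
{"method": "carry_out", "body": {"commands": [[0,0,-2,0,0,0,-1],[0,0,0,0,0,0,-1],[0,0,0,0,0,0,-1]]}}

```text
time: 8.93
tcp_pos: [0.4474, 0.0188, 0.0215]
eef_rot: [-0.194, 0.981, -0.0, 0.0]
ft_force: [1.8, -0.1, -2.1]
grip_width: 0.0357
gripper_force: 60.6
```

Call:
{"method": "carry_out", "body": {"commands": [[0,0,-1.5,0,0,0,-1],[0,0,0,0,0,0,-1],[0,0,0,0,0,0,-1]]}}

```text
time: 9.3
tcp_pos: [0.4474, 0.0188, 0.02]
eef_rot: [-0.194, 0.981, -0.0, 0.0]
ft_force: [2.3, 0.6, -1.8]
grip_width: 0.0358
gripper_force: 60.6
```

Call:
{"method": "carry_out", "body": {"commands": [[0,0,0,0,0,0,0.08],[0,0,0,0,0,0,0.08],[0,0,0,0,0,0,0.08]]}}

```text
time: 9.68
tcp_pos: [0.4468, 0.0188, 0.0198]
eef_rot: [-0.194, 0.981, 0.0, -0.0]
ft_force: [-0.6, -0.0, 0.8]
grip_width: 0.0461
gripper_force: 0.0
```

Call:
{"method": "carry_out", "body": {"commands": [[0,0,20,0,0,0,0.08],[0,0,40,0,0,0,0.08],[0,0,50,0,0,0,0.08],[0,0,0,0,0,0,0.08],[0,0,0,0,0,0,0.08]]}}

```text
time: 10.3
tcp_pos: [0.4469, 0.0188, 0.1296]
eef_rot: [-0.194, 0.981, 0.0, -0.0]
ft_force: [0.5, 0.0, -0.5]
grip_width: 0.0461
gripper_force: 0.0
```

Run:
```python
from h import *
w=cap('wrist','w6'); t=cap('top','t6'); st=ctrl.state(); print(st['tcp_pos'],st['eef_rot'].round(3),st['qpos'].round(3))
P=pts(w); u,v=map(int,proj(w,[.448,.019,.06])); print(u,v)
q=P[v-12:v+13,u-12:u+13]; print('head z',np.percentile(q[:,:,2],[10,50,90]), 'block z',np.median(P[185:200,280:360,2]))
print('head c',[np.round(ray(w,u,v,.06),4)])
a=w['image']; cv2.imwrite('pics/w6.png',a[:,:,::-1])
```

```text
[0.44602426 0.0187665  0.12862741] [-0.194  0.981  0.    -0.001] [ 0.042  0.078 -0.52   0.976 -0.    -0.348]
323 243
head z [0.03101004 0.05825929 0.06016258] block z 0.04161576480616144
head c [array([0.4477, 0.0188, 0.06  ])]
```

View pics/w6.png

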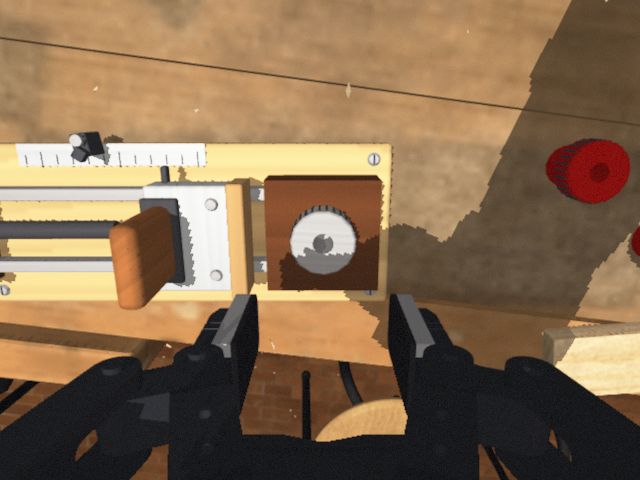

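The bush is seated: its head top is about 60 mm up, at (323,243). The pointer is near (165,168) and the index block near (87,147). Next I'll move over the handle and grip it.

Call:
{"method": "carry_out", "body": {"commands": [[18.5,-44,0,0,0,0,0.08],[18.5,-43.5,0,0,0,0,0.08],[0,0,0,0,0,0,0.08],[0,0,0,0,0,0,0.08],[0,0,0,0,0,0,0.08]]}}

```text
time: 11.02
tcp_pos: [0.4833, -0.0677, 0.1294]
eef_rot: [-0.194, 0.981, 0.0, -0.001]
ft_force: [-0.2, 0.8, 0.0]
grip_width: 0.0464
gripper_force: 0.0
```

Run:
```python
from h import *
w=cap('wrist','w7'); st=ctrl.state(); t=st['tcp_pos']; print(t)
P=pts(w); z=P[:,:,2]; d=w['depth']
m=(z>.098)&(z<.111)&(np.hypot(P[:,:,0]-.484,P[:,:,1]+.069)<.04)
q=P[m]; print(len(q),np.median(q,0))
y=np.array([-.381,.9245]); x=np.array([.9245,.381])
for e in (x,y): s=q[:,:2]@e; print(np.percentile(s,[1,5,50,95,99]).round(4), (t[:2]@e).round(4))
print('handle px',proj(w,[.4844,-.0688,.105]))
```

```text
[ 0.48356681 -0.06769189  0.12960936]
2252 [ 0.48351828 -0.06978331  0.10173662]
[0.4013 0.4028 0.4204 0.4396 0.442 ] 0.4213
[-0.2555 -0.2548 -0.2489 -0.2428 -0.2422] -0.2468
handle px (np.float64(320.5569959520186), np.float64(269.41679071932845))
```

Call:
{"method": "carry_out", "body": {"commands": [[1,-2,-40,0,0,0,0.08],[0,0,-30,0,0,0,0.08],[0,0,-15,0,0,0,0.08],[0,0,0,0,0,0,0.08],[0,0,0,0,0,0,0.08]]}}

```text
time: 11.7
tcp_pos: [0.4862, -0.0706, 0.0461]
eef_rot: [-0.194, 0.981, -0.0, 0.001]
ft_force: [-0.2, -0.1, -1.4]
grip_width: 0.0463
gripper_force: 0.0
```

Call:
{"method": "carry_out", "body": {"commands": [[0,0,0,0,0,0,-1],[0,0,0,0,0,0,-1],[0,0,0,0,0,0,-1],[0,0,0,0,0,0,-1]], "newtons": 80}}

```text
time: 12.2
tcp_pos: [0.4858, -0.0698, 0.046]
eef_rot: [-0.194, 0.981, 0.001, 0.001]
ft_force: [-2.3, 3.2, 6.2]
grip_width: 0.0126
gripper_force: 78.3
```

Gripped. Now I'll measure the pointer and index tip along the jig's y from the stored wrist views.

Run:
```python
from h import *
y=np.array([-.381,.9245]); x=np.array([.9245,.381]); o=np.array([.4844,-.0688])
for tag in ('w6','w7'):
    w=load(tag); P=pts(w); X=(P[:,:,:2]-o)@x; Y=(P[:,:,:2]-o)@y; Z=P[:,:,2]; g=w['image'].max(2); d=w['depth']>.1
    m=d&(X<-.030)&(X>-.068)&(Y<.02)&(Y>-.1)&(g<75)&(Z>.02)&(Z<.045)
    n,l,s,ce=cv2.connectedComponentsWithStats(m.astype(np.uint8))
    for i in range(1,n):
        if s[i,4]>15:
            k=l==i; print(tag,s[i],'X',X[k].min().round(4),X[k].max().round(4),'Y',Y[k].min().round(4),Y[k].max().round(4),'Z',np.percentile(Z[k],[5,50,95]).round(3))
            us=np.nonzero(k); 
            j=us[1].argmax(); pu,pv=us[1][j],us[0][j]
            r=ray(w,pu+.5,pv,.034)[:2]-o; print('  right-most px',pu,pv,'jig',(r@x).round(4),(r@y).round(4))
            j=us[0].argmin(); pu,pv=np.median(us[1][us[0]<=us[0].min()+1]),us[0].min(); r=ray(w,pu,pv,.036)[:2]-o; print('  top px',pu,pv,'jig',(r@x).round(4),(r@y).round(4))
    # dump gray around mark
    u,v=map(int,proj(w,[*(o+x*-.05+y*-.04),.034])); print('mark approx px',u,v)
w=load('w6'); print(w['image'].max(2)[130:166:2,66:112:2])
```

```text
w6 [ 77 132  26  30 372] X -0.0612 -0.0447 Y -0.0494 -0.0435 Z [0.021 0.03  0.038]
  right-most px 102 150 jig -0.051 -0.0368
  top px 91.5 132 jig -0.0615 -0.0408
w6 [165 166   4  16  41] X -0.0417 -0.0326 Y 0.0007 0.0017 Z [0.034 0.037 0.038]
  right-most px 168 170 jig -0.0391 0.0015
  top px 166.0 166 jig -0.0417 0.0009
mark approx px 97 151
w7 [238 131  13  26 132] X -0.0611 -0.0471 Y -0.0488 -0.0443 Z [0.022 0.03  0.038]
  right-most px 250 150 jig -0.0503 -0.0421
  top px 245.0 131 jig -0.0614 -0.0445
mark approx px 254 150
[[185 185 185 182 187 186 184 185 183 184 181 179 183 180 179 176 178 177
  182 185 186 184 187]
 [180 182 180 177 176 171 160 135 129 121 106  97  77  71  65  55 111 177
  179 183 186 186 184]
 [175 176 132 150 180 146  81  69 100  68  37  37  38  39  38  38  34 166
  180 178 185 185 187]
 [169 160 177 228 232 230 196  89  60  67  41  40  39  35  38  35  38 144
  175 181 180 138 139]
 [161 166 223 225 232 231 231 177  83  89  50  34  40  42  37  38  36 104
  174 137 122  95  99]
 [161 164 228 226 229 231 230 223  85  60  51  40  36  38  42  39  36  57
  17
[... 483 characters left out ...]
 39 109 134 223 246]
 [242 241 241 133  91  97  97  95  97  79  42  42  44  41  40  38  41  40
   34  81 130 220 244]
 [241 242 214  68  93  94  93  91  96  85  38  38  51  37  44  47  73 104
  107 123 134 133 198]
 [243 244 221  92  95  96  96  94  94  49  37 108 221 229 132 134 137 135
  123 107 135 134 223]
 [244 244 244 183 126  97  96  94  79  42  63 151 245 245 245 237 182 135
  134  82 135 133 241]
 [245 245 245 204 230 208 106  92  50  36 201 158 245 246 246 246 247 247
  229  90 135 134 247]
 [245 245 245 222 224 245 242 201 221 226 246 196 231 246 246 246 247 247
  246 144 136 202 247]
 [244 244 243 238 238 245 244 244 245 245 246 236 241 245 245 245 245 245
  246 231 135 224 246]]
```

Run:
```python
from h import *
y=np.array([-.381,.9245]); x=np.array([.9245,.381]); o=np.array([.4844,-.0688])
w=load('w6')
for n,p,h in (('tip top',(81,161.5),.035),('tip top',(81,161.5),.033),('ptr',(166,166),.036)):
    r=ray(w,*p,h)[:2]-o; print(n,r@x,r@y)
w=load('w7'); P=pts(w)
u,v=map(int,proj(w,[*(o+x*-.05+y*-.047),.034])); print(u,v); print(w['image'].max(2)[138:170:2,u-20:u+22:2])
w=cap('wrist','w8'); 
for n,q in (('ptr',(-.042,0)),('mark',(-.046,-.046))): print(n,proj(w,[*(o+x*q[0]+y*q[1]),.036]))
```

```text
tip top -0.04431812431115807 -0.05013630811651688
tip top -0.04412683050676334 -0.05124052866458719
ptr -0.04169935373771906 0.0009458753671777967
242 150
[[165 169 169 141 242 240 244 244 243 214  79  49  38  36  96  93  87  90
   91  92 132]
 [161 166 163 139 242 240 243 245 243 209  57  47  39  34  83  92  88  89
   92  93 147]
 [226 220 226 182 222 239 243 244 243 162  53  79  40  37 110 134 188 217
  226 224 223]
 [253 252 253 232 125 213 243 219 173  89  74  89  38  45 100 144 237 253
  253 253 253]
 [253 253 253 251 100  98 100  98  52  90 102  97  48  41  75 147 146 241
  253 253 253]
 [253 253 253 253 129  94 105 106 104  73  64  94  60  40  38 143 145 237
  253 253 253]
 [250 250 251 251 193 108 105 103 105 101  95  51  54  39  34 119 137 251
  251 251 251]
 [250 250 250 250 218  87 104 103 103 102 103  84  47  40  75 133 182 242
  250 251 251]
 [252 252 252 252 116  86 104 106 104 105 102  71  87 125  96 139 141 143
  252 251 252]
 [251 251 251 251 247 163 105 104 102 102  71 126 138 140  96 141 143 233
  252 251 252]
 [252 251 251 251 252 251 189 121 101  86 206 251 239 142  87 139 141 247
  251 251 251]
 [252 252 252 252 252 252 216 241 164 176 251 252 252 252 148 143 143 252
  252 252 252]
 [252 251 251 252 251 252 213 248 251 251 252 251 251 251 186 139 236 251
  252 252 252]
 [252 240 240 252 252 240 252 252 247 239 241 249 247 240 249 241 247 237
  252 252 238]
 [253 253 251 253 253 253 253 253 253 253 245 253 253 250 251 253 253 250
  253 253 253]
 [253 252 253 253 252 252 252 252 253 252 253 252 252 252 252 252 252 252
  252 252 252]]
ptr (np.float64(327.07440319383824), np.float64(181.61845253288476))
mark (np.float64(214.7008445704592), np.float64(171.94137198847943))
```

The nose points toward +x, across the jig, with its apex about 50 mm along −y. I'll pull 48 mm and then measure directly.

Call:
{"method": "carry_out", "body": {"commands": [[3.7,-8.9,0,0,0,0,-1],[3.7,-8.9,0,0,0,0,-1],[3.7,-8.9,0,0,0,0,-1],[3.7,-8.9,0,0,0,0,-1],[3.7,-8.9,0,0,0,0,-1]]}}

```text
time: 12.88
tcp_pos: [0.5037, -0.1134, 0.046]
eef_rot: [-0.194, 0.981, 0.002, 0.001]
ft_force: [-3.3, 8.6, 9.6]
grip_width: 0.0131
gripper_force: 78.7
```

Call:
{"method": "carry_out", "body": {"commands": [[0,0,0,0,0,0,-1],[0,0,0,0,0,0,-1],[0,0,0,0,0,0,-1]]}}

```text
time: 13.25
tcp_pos: [0.5037, -0.1134, 0.046]
eef_rot: [-0.194, 0.981, 0.002, 0.001]
ft_force: [-3.6, 6.7, 8.3]
grip_width: 0.0128
gripper_force: 78.9
```

Run:
```python
from h import *
y=np.array([-.381,.9245]); x=np.array([.9245,.381]); o=np.array([.4844,-.0688])
w=cap('wrist','w9'); st=ctrl.state(); t=st['tcp_pos']; print(t,(t[:2]-o)@y,st['ft_force'],st['grip_width'])
for n,q in (('ptr',(-.042,-.048)),('mark',(-.044,-.050))): print(n,proj(w,[*(o+x*q[0]+y*q[1]),.036]))
u,v=map(int,proj(w,[*(o+x*-.044+y*-.049),.036])); print(u,v)
print(w['image'].max(2)[v-36:v+30:2,u-40:u+42:3])
```

```text
[ 0.5037204  -0.11331738  0.04606007] -0.048517385338402184 [-4.50660511  7.38938474  9.67409519] 0.012785741851674833
ptr (np.float64(324.9492666076538), np.float64(181.6518208838569))
mark (np.float64(320.0849319120088), np.float64(176.79301219127245))
322 176
[[160 163 164 167 163 166 162 163  85 105 232 238 241 238 233  61  79  93
   96 137 178 172 172 173 170 170 171 172]
 [161 163 166 163 160 163 158 162  94 105 237 236 239 238 238 109  66  87
   90  91 147 171 170 169 170 170 170 172]
 [161 161 163 162 161 160 159 160 116 140 236 236 239 237 237 164  59  87
   87  89 161 169 171 170 170 171 172 173]
 [162 163 165 161 159 155 158 159 121 143 236 236 240 238 236 155  48  86
   90  89 129 171 172 174 172 173 173 171]
 [137 147 144 132 135 144 145 129 118 107 238 234 238 238 236 106  63 119
  121 133 142 127 127 143 143 141 138 144]
 [251 251 251 251 251 251 251 250 248  98 230 234 237 238 237  53  83 142
  139 249 249 249 248 248 247 248 248 247]
 [252 252 252 252 251 251 251 251 251  95 120 236 237 239 154  47  90 144
  231 250 250 250 249 249 249 249 249 249]
 [252 252 252 252 
[... 2324 characters left out ...]
252 252 253 252 252 252 252 252 252 252 252 252 209  94  94  75 157 159
  162 252 252 252 252 252 252 252 252 252]
 [252 253 252 253 252 253 252 253 252 252 252 252 215  95  90  71 163 161
  161 252 252 253 252 252 252 253 252 252]
 [253 253 253 253 253 253 253 253 253 253 253 253 215  92  93  70 162 165
  240 253 253 253 253 253 253 253 253 253]
 [253 253 253 253 253 253 253 253 253 253 253 253 163  93  93  70 168 162
  250 253 253 253 253 253 253 253 225 253]
 [252 253 252 252 253 252 252 252 252 253 246 253 119  94  94  73 160 163
  253 228 202 253 244 161 223 252 160 203]
 [252 252 252 252 252 252 252 216 158 157 124 139  93  89  91  69 124 127
  143 139 125 119 137 125 126 123 125 125]]
```

Run:
```python
from h import *
w=load('w9'); g=w['image'].max(2); v0=176
print(g[v0-6:v0+18,308:340])
```

```text
[[120 224 241 212 154 119  99  97 101 100  98  97  96  99 100  99  92  96
   95  95  90  93  73 113 140 139 138 136 141 138 224 247]
 [135 224 249 245 237 232 211 154 109  97  97  97  95  98  95  97  98  98
   96  95  96  96  71 111 140 136 140 137 139 140 226 248]
 [148 224 249 249 249 249 246 237 184 102  96  97  96 101  95  98  96  96
   93  87 114 111  73 110 140 138 141 138 141 201 243 248]
 [144 224 249 249 249 249 249 249 241 192 120  97  95  93  96  95  96  95
  108 194 229 201 114 112 137 141 140 141 137 226 248 248]
 [146 225 249 249 249 249 249 249 249 242 214 151 104  93  94  97  95  94
  153 236 249 228 140 192 192 139 140 139 204 242 248 248]
 [146 223 249 249 249 249 249 249 249 249 246 235 195 115  91  97  92 155
  227 245 248 226 142 170 172 139 140 141 227 248 248 248]
 [148 224 249 248 248 249 248 249 249 248 248 249 243 213 147 102 129 220
  246 248 248 227 146 124 139 139 140 141 225 248 249 248]
 [143 223 249 248 249 249 248 249 248 249 248 249 248 245 233 208 221 244
  248 249 248 227 138 116 140 139 138 204 243 247 247 248]
 [206 236 248 249 248 248 248 248 24
[... 1392 characters left out ...]
6 155 156 158 155 236 251 251 251]
 [252 251 252 252 251 252 251 252 251 251 208  83  93  97  95  96  94  89
   85  76 128 158 154 157 156 157 156 219 248 251 251 251]
 [252 252 252 252 252 252 252 251 251 251 210  81  93  96  95  96  94  92
   81  73 131 157 156 154 159 157 158 196 222 244 251 252]
 [252 252 252 252 252 251 251 251 251 252 210  81  96  98  94  97  95  94
   85  72 131 158 157 152 158 157 156 159 158 193 220 244]
 [252 251 252 251 252 252 252 251 252 252 210  82  96  94  98  96  95  92
   78  71 130 160 159 157 156 158 159 157 156 157 157 237]
 [252 251 252 252 251 252 251 252 252 252 210  81  91  93  97  96  95  94
   80  71 130 157 159 158 158 157 159 159 157 158 221 248]]
```

The pointer (about u=323) and the nose apex (u=323.2) line up to within about 0.3 mm, and the grip is steady. I'll hand it in.

Run:
```python
from cell import ctrl
print(ctrl.finish_job())
```

```text
the job is handed in; nothing more can be done
None
```

I handed the job in: the large bush is seated fully home, head up and released, and the gripper is holding the jaw open with its pointer within about 0.3 mm of the index nose.

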